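Refit the rotor on the microcentrifuge spindle

ROBOT

A 6-joint arm with a two-finger parallel gripper is mounted at the origin on the work surface. World frame = base frame: x ahead of the robot, y to its left, z up, the work surface at z = 0. Lengths are in m, angles in degrees, forces in N, time in s.
With the tool pointing down it reaches from about 0.3 to 0.75 m from the base axis. Payload 8.5 kg.
Tool frame: the origin (TCP) lies midway between the tips of the shut fingers; the grasp point (between the pads) lies 19 mm behind it (env.grip_depth is the distance from the TCP to the grasp point, in m); y points along the fingers, x is the direction in which the jaws open and shut, and the axes are right-handed (so a half turn about y gives the same grasp; the last joint's range is limited). The gripper opens to 85 mm and grips with 20 to 120 N. Pads are 22 mm wide; open, the fingers measure 114 mm over their backs; the gripper's body (76 mm by 85 mm) begins 54 mm behind the grasp point. The pads swing forward as they close: fully open they stand 13 mm farther back than shut.
Start: joints at [-12.336, 21.807, 74.336, -0, 83.858, -12.336], TCP at [0.55, 0, 0.231] pointing down, gripper open.
Joint ranges: [-178.18, 178.18], [-50.72, 133.34], [12.68, 142.11], [-81.47, 261.47], [9.98, 163.14], [-165.26, 165.26]. Speed limits (degrees/s): [136.94, 136.94, 180, 180, 180, 180].

INTERFACE

Orientations are given as a 3x3 rotation matrix whose columns are the frame's x, y, z axes.
In Python, from rig import env gives the robot as it stands.
- The arm moves only by the shell command python3 -m inch 'ROWS' [FORCE]. ROWS is JSON, a list that holds one entry, the list of rows, each a list of 7 numbers: the gripper command: -1 is shut, 1 is fully open, values between are in proportion, then the shift along the world's x, y, z in cm, then the turn, a rotation vector about the world's x, y, z in degrees. In form: [[[grip, dx, dy, dz, rx, ry, rz], ...]]. A call has 1 to 20 rows; each row is the pose to reach, as a shift and turn from the pose commanded when the call began; what a row does not reach only later rows make up. A row lasts 1/8 s, in which the tool goes at most 62.5 mm and 10.7 degrees, less where a joint would pass 70% of its speed; a pose out of reach is approached as far as the arm can. A call with a gripper value outside its range is refused whole. The fingers move at their own pace and stop on an object; FORCE is the grip in N (left out, the last holds). Time passes only in rows, so rows that repeat a pose let the fingers close. It gives the time, the measured TCP pose, the force and the opening at its end, in the units of the state.
- env.observe(): the state, without advancing time (a new reading comes with each control period).
- env.get_image(name): name is "scene" or "side" or "wrist"; returns a dict with "frame" (480x640x3 uint8, red, green, blue), "mtx" (3x3 intrinsics, pixels), "distortion" ([k1, k2, p1, p2, k3] as OpenCV has them; the pictures are not rectified), "rvec" (rotation vector, rad) and "tvec" (3), from world to camera coordinates, as OpenCV has them. Camera axes: x right, y down, z forward; pixel columns grow to the right and rows downward; lengths in m; the calibration is good to about 2 mm. A picture is of the moment at which its call begins. There is no depth.
- env.close_job(): hands the job in, once; it reports no verdict.
The state is a dict: "time_s": time; "q": joint angles; "qvel": joint speeds; "joint_efforts": joint torques, N m; "position": TCP position; "tool_rot": TCP orientation; "ft_force": force on the tool from outside, world axes, zero at the start; "wrist_torque": the same for the moment, N m; "grip_width": finger opening in m.
Only numpy, scipy, OpenCV 4.12 (cv2) and the standard library are available. Lean on these libraries where they do the work, as an engineer would, in place of code of your own. Each camera call takes 0.05 s, during which the arm holds its last target.

TASK

The cleaned rotor stands on the bench: lift it by its knob, carry it level and set it on the tapered spindle of the open microcentrifuge, turning it by feel until its drive slots drop over the spindle's two dogs. Then press it straight down past the spindle's spring balls until it sits fully home, down on the spindle's flange, and let go of it. Never load the spindle or the machine with more than 60 N, and leave everything else on the bench where it is.

Things in the scene. Friction and masses are not known exactly. Their poses are not given: they have to be found in the camera images.
- rotor_knob (a point): Aluminium rotor, 114 mm across its rim, about 0.42 kg, with a dark round lifting knob, 30 mm across, that rises from 46 to 84 mm above the underside (rim: 44 mm). This point lies on the rotor's axis at the middle of the knob's grip, 68 mm above the underside; z up the axis, x along the line of the two drive slots, which red marks on knob, slope and rim repeat (both ways alike).
- rotor_slots (a point): Centre of the same rotor's underside, on its axis; axes as rotor_knob. The underside has a tapered bore (mouth 34 mm across) that matches the spindle's taper: at rest on the dogs, 11 mm above home, it still has 2.3 mm of sideways play all round; and two drive slots, 10 mm wide and 12.5 mm deep, at 17 to 36 mm from the axis along +x and -x.
- centrifuge: White bench microcentrifuge, 230 mm wide (x), 290 mm deep, deck 125 mm high, fixed. Origin on the bench under the spindle's axis; z up, y to its front (sloping panel), x its left-right line. Its bowl round the spindle, 150 mm across, floor 55 mm above the bench, is open; the lid stands open at the back, from 136 mm behind the axis, leaning back, up to 350 mm above the bench.
- spindle_home (a point): Point on the spindle's upright axis, 75 mm above the bench, fixed to the machine; axes as the centrifuge's. With the rotor fully home its underside (rotor_slots) is at this point and its knob point 68 mm above it. The steel taper is 31 mm across here and 19 mm across 28 mm higher; a thinner nose ends 39 mm above this point; a flange 64 mm across, at this height, is the rotor's stop.
- dog_tops (a point): Point on the axis level with the tops of the two brass dogs, 11 mm above home. The dogs, 7 mm wide, stand at 19.5 to 27 mm from the axis, opposite each other. Their line lies anywhere within 45 degrees of the machine's x axis; this angle is not measured: see it or feel for it. The motor holds the spindle lightly (0.12 N m). With the slots more than about 3.5 degrees off, the rotor rests on the dogs here.
- spring_catch (a point): Point on the axis level with the two spring balls in the spindle's nose, 34 mm above home. With its slots over the dogs the rotor drops until the balls stop it, about 5.6 mm above home. It takes about 7 N of push besides the rotor's weight to start it over them; the balls then grip the bore with a drag about equal to the weight, so it must be pressed on down until the flange stops it hard.
- pipette_a: grey pipette with a yellow button, 235 mm long, lying along its x axis; origin under its middle. To be left alone.
- pipette_b: grey pipette with a black button, 235 mm long, lying along its x axis; origin under its middle. To be left alone.
- marker: grey marker pen with a blue cap, 135 mm long, 14 mm thick, lying along its x axis; origin under its middle. To be left alone.
- well_plate: dark 24-well plate, 127 x 85 x 14 mm; origin under its centre. To be left alone.
- tube_rack: blue tube rack, 100 x 190 x 46 mm with the tubes' caps; origin under its centre. To be left alone.
- pen_cup: teal pen cup, 88 mm across, 170 mm high with its pens; origin under its centre. To be left alone.

How it is judged (in metres and radians):
On the way, in this order (a step that is already met when the one before it is completed fails the run):
1. the rotor is lifted clear of the bench (height (world z) of rotor_knob above 0.12 m), for 0.1 s.
2. the rotor's slots have dropped over the dogs (z of rotor_knob in the frame of spindle_home below 0.0765 m and horizontal distance between rotor_knob and spindle_home below 0.005 m), for 0.05 s.
At the end, for the whole second after the job is handed in: The rotor sits fully home on the spindle: its knob point no more than 1.5 mm higher than its home height of 68 mm above spindle_home and within 2.5 mm of the spindle's axis, its axis within 0.03 rad of the spindle's, at rest and let go (z of rotor_knob in the frame of spindle_home between 0.066 and 0.0695 m and horizontal distance between rotor_knob and spindle_home below 0.0025 m and angle between the z axis of rotor_knob and the z axis of spindle_home, either way round below 0.03 rad and linear speed of rotor below 0.02 m/s); the robot touches nothing.
It fails at once if the spindle or the machine is loaded by the rotor with more than 60 N (contact force between rotor and centrifuge above 60 N).
It fails at once if the machine is struck or leaned on by the robot with more than 60 N (contact force between any of the arm, the fingers and centrifuge above 60 N).
It fails at once if the rotor is not carried level (tilted by more than 0.35 rad) (angle between rotor_knob's own z axis and vertical above 0.35 rad).
It fails at once if something else on the bench is moved by more than 30 mm (distance of any of pipette_a, pipette_b, marker, well_plate, tube_rack, pen_cup from where it was at the start of the episode above 0.03 m).
It also fails if it takes over 70 s, if anything falls off the work surface, if the arm or the gripper's body presses on something with over 40 N, if the wrist force passes 120 N, or if a joint passes its speed limit or range.

## Working session

There is one attempt and no reset: what is moved stays moved. The work goes in short steps, Python scripts to look and compute and a shell command to move; the robot and the scene stay as the last step left them, time stands still between calls to the robot, and variables do not carry over. Pictures are saved under pics/ and viewed, and the job is handed in when it is done.

```bash
ls; mkdir -p pics; cat > h.py <<'E'
import numpy as np, cv2
from rig import env
def snap(name,fn):
    im=env.get_image(name); cv2.imwrite('pics/'+fn,im['frame'][:,:,::-1]); np.save('pics/'+fn+'.npy',im,allow_pickle=True); return im
def load(fn): return np.load('pics/'+fn+'.npy',allow_pickle=True).item()
def ray(im,uv):
    R,_=cv2.Rodrigues(np.array(im['rvec'],float)); t=np.array(im['tvec'],float).ravel()
    p=cv2.undistortPoints(np.array(uv,float).reshape(-1,1,2),np.array(im['mtx']),np.array(im['distortion'])).reshape(-1,2)
    d=np.c_[p,np.ones(len(p))]@R; return -R.T@t,d
def onz(im,uv,z):
    c,d=ray(im,uv); return c+d*((z-c[2])/d[:,2])[:,None]
def proj(im,P):
    return cv2.projectPoints(np.array(P,float).reshape(-1,3),np.array(im['rvec'],float),np.array(im['tvec'],float),np.array(im['mtx']),np.array(im['distortion']))[0].reshape(-1,2)
E
python3 - <<'E'
from h import *
for n in ['scene','side','wrist']: snap(n,n+'0.png')
print(env.observe())
E
```

```text
pics
{'time_s': 0.15, 'q': array([-1.23369892e+01,  2.18330680e+01,  7.43710010e+01, -4.31941461e-04,
        8.38586309e+01, -1.23361229e+01]), 'qvel': array([ 0.00066621, -0.11567043, -0.18095803, -0.09171951, -0.0006086 ,
       -0.04373139]), 'joint_efforts': array([ 1.94521621e-03, -4.48624384e+01, -2.31344014e+01, -1.86937300e-04,
        3.77541786e-03, -1.65174959e-05]), 'position': array([5.49784308e-01, 3.12687187e-05, 2.30866990e-01]), 'tool_rot': array([[ 9.99999427e-01, -1.07065188e-03,  1.44305539e-05],
       [-1.41880683e-05,  2.26491302e-04,  9.99999974e-01],
       [-1.07065512e-03, -9.99999401e-01,  2.26475982e-04]]), 'ft_force': array([0.52987934, 0.10558062, 1.03949363]), 'wrist_torque': array([-0.01338045,  0.04949055, -0.01995456]), 'grip_width': 0.08503609510906478}
```

View pics/scene0.png

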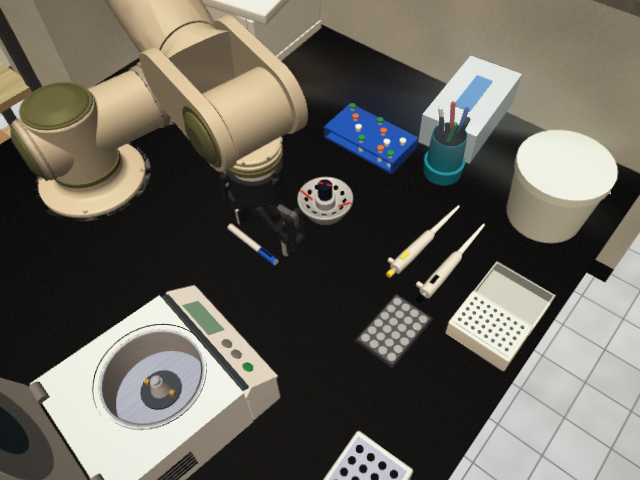

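View pics/side0.png

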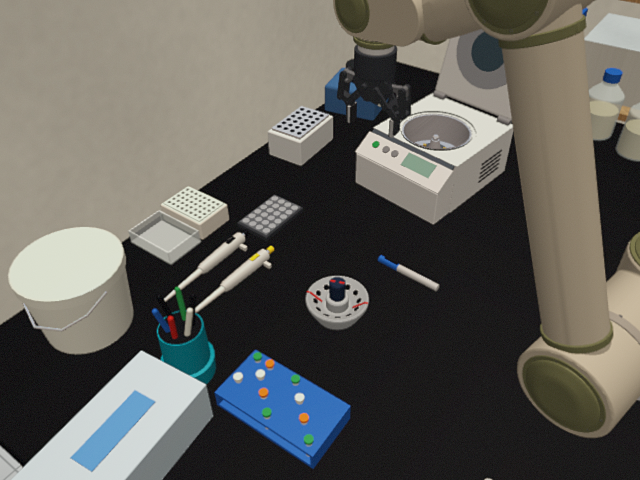

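View pics/wrist0.png

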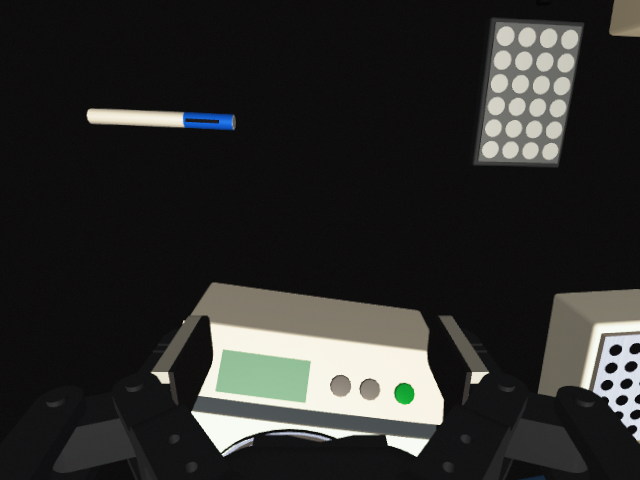

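```bash
python3 - <<'E'
from h import *
a=load('scene0.png');b=load('side0.png')
for im in(a,b):
    print(ray(im,[[320,240]])[0])
def crop(im,x,y,w,h,s,fn):
    cv2.imwrite('pics/'+fn,cv2.resize(im['frame'][y:y+h,x:x+w,::-1],None,fx=s,fy=s,interpolation=cv2.INTER_CUBIC))
crop(a,290,165,75,70,8,'c1.png')
crop(b,295,260,85,75,8,'c2.png')
crop(a,85,315,130,120,5,'c3.png')
crop(b,385,100,100,65,8,'c4.png')
print(onz(a,[[325,186]],.084),onz(b,[[337,280]],.084))
print(onz(a,[[155,380]],.114),onz(b,[[436,137]],.114))
E
```

```text
[ 0.97108065 -0.34652182  0.96626162]
[0.03690017 0.85827305 0.84143229]
[[0.46331409 0.24221551 0.084     ]] [[0.46091082 0.24202238 0.084     ]]
[[ 0.52677161 -0.24376708  0.114     ]] [[ 0.5196213  -0.23831965  0.114     ]]
```

View pics/c1.png

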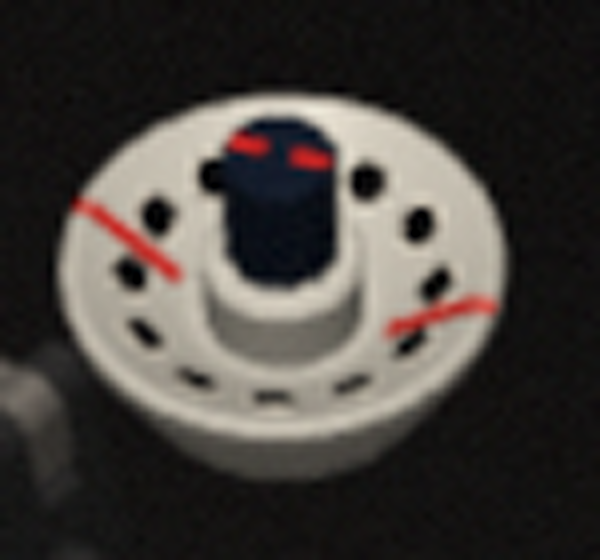

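View pics/c2.png

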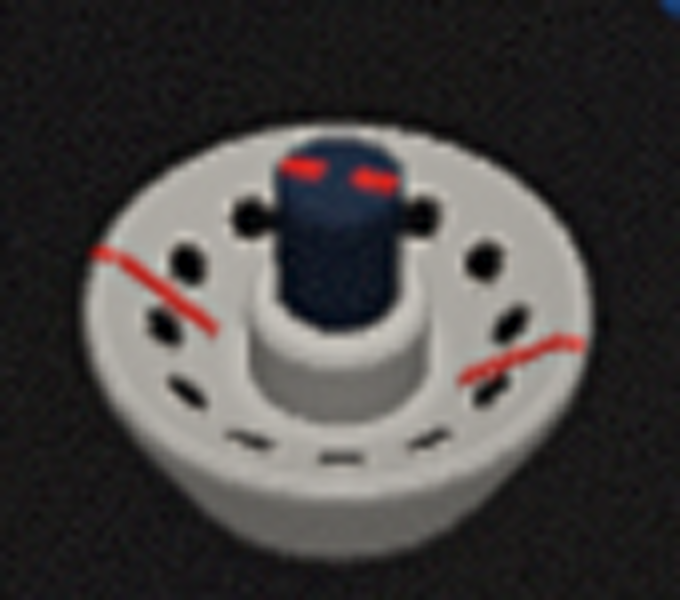

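View pics/c3.png

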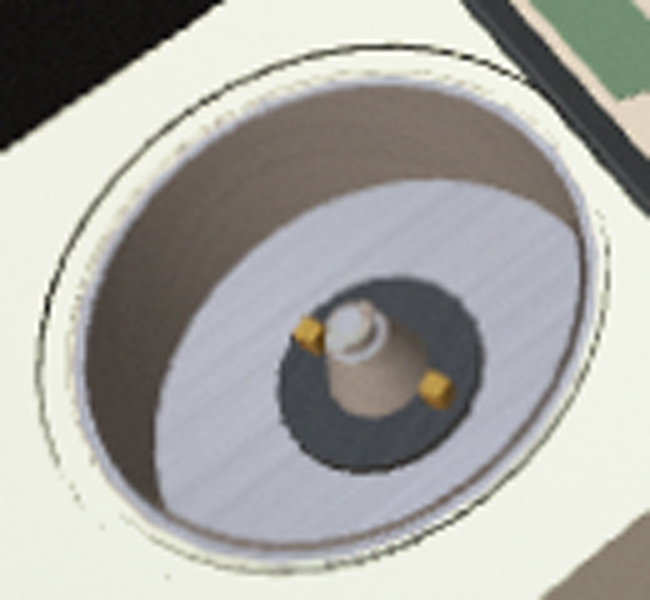

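View pics/c4.png

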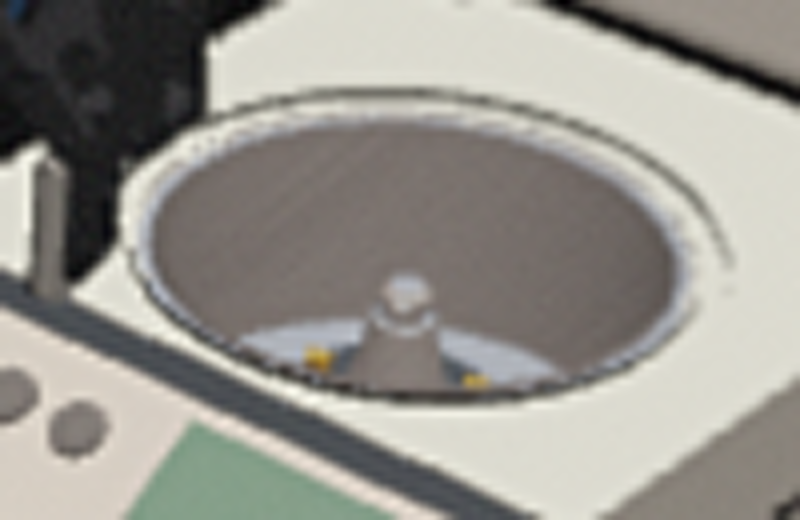

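```bash
cat > m.py <<'E'
from h import *
from scipy.optimize import least_squares
def circ(P,r=None):
    f=lambda p: np.hypot(P[:,0]-p[0],P[:,1]-p[1])-(p[2] if r is None else r)
    s=least_squares(f,[*P[:,:2].mean(0),.05 if r is None else r],loss='soft_l1',f_scale=.001)
    return s.x, np.abs(f(s.x)).mean()
E
python3 - <<'E'
from m import *
a=load('scene0.png');b=load('side0.png')
for im,(x,y,w,h) in((a,(296,165,65,70)),(b,(300,265,75,70))):
    f=im['frame'].astype(int); g=f.max(2)
    m=np.zeros(g.shape,np.uint8); m[y:y+h,x:x+w]=(g[y:y+h,x:x+w]>95)
    c=max(cv2.findContours(m,cv2.RETR_EXTERNAL,cv2.CHAIN_APPROX_NONE)[0],key=cv2.contourArea)[:,0].astype(float)
    y0=c[:,1].min(); hh=c[:,1].max()-y0
    u=c[c[:,1]<y0+.5*hh]
    P=onz(im,u,.044); print('rim',circ(P),circ(P,.057))
    # red
    r=(f[:,:,0]>120)&(f[:,:,1]<90)&(f[:,:,2]<90); mm=np.zeros_like(m); mm[y:y+h,x:x+w]=r[y:y+h,x:x+w]
    n,l,st,ce=cv2.connectedComponentsWithStats(mm)
    for i in range(1,n): print(st[i],ce[i], onz(im,[ce[i]],.084)[0])
f=a['frame'].astype(int)
x,y,w,h=85,315,130,120
gold=(f[:,:,0]-f[:,:,2]>70)
mm=np.zeros(gold.shape,np.uint8); mm[y:y+h,x:x+w]=gold[y:y+h,x:x+w]
n,l,st,ce=cv2.connectedComponentsWithStats(mm)
for i in range(1,n): print('gold',st[i],ce[i],onz(a,[ce[i]],.083)[0])
# flange
g=f.max(2); mm[:]=0; mm[y:y+h,x:x+w]=(g<95)[y:y+h,x:x+w]
n,l,st,ce=cv2.connectedComponentsWithStats(mm)
for i in range(1,n): 
    if st[i][4]>60: print('dark',st[i])
E
```

```text
rim (array([0.45915266, 0.24521567, 0.05636953]), np.float64(0.0005685592320986895)) (array([0.45963607, 0.24459086, 0.057     ]), np.float64(0.0006011132541995071))
[319 182   4   2   8] [320.5 182.5] [0.45036994 0.24379856 0.084     ]
[327 184   4   2   8] [328.5 184.5] [0.46627589 0.24961298 0.084     ]
[300 190  12  10  21] [306.23809524 194.80952381] [0.44891827 0.20150374 0.084     ]
[339 203  13   4  19] [344.26315789 204.        ] [0.5221067  0.22960782 0.084     ]
rim (array([0.45785303, 0.24688834, 0.05665924]), np.float64(0.0005531045663772082)) (array([0.45764085, 0.24724949, 0.057     ]), np.float64(0.0005767523801390693))
[330 280   6   2  10] [332.5 280.4] [0.46688197 0.24743015 0.084     ]
[339 281   6   3  12] [341.33333333 282.16666667] [0.4515846  0.24202426 0.084     ]
[307 291   2   1   2] [307.5 291. ] [0.48772279 0.29361317 0.084     ]
[310 292  12  10  24] [315.375 296.25 ] [0.46911958 0.29574144 0.084     ]
[353 302  14   6  22] [358.90909091 304.54545455] [0.39721914 0.26858544 0.084     ]
gold [144 379   6   6  23] [146.26086957 381.30434783] [ 0.50146781 -0.25000803  0.083     ]
gold [169 389   6   7  29] [171.44827586 392.17241379] [ 0.54617656 -0.23738098  0.083     ]
dark [ 85 315  44  30 683]
dark [178 315  37  43 361]
dark [102 356  25  60 767]
dark [141 371  40  39 801]
```

```bash
python3 - <<'E'
from m import *
a=load('scene0.png')
f=a['frame'].astype(int);g=f.max(2)
mm=np.zeros(g.shape,np.uint8); mm[371:410,141:181]=(g<110)[371:410,141:181]
c=max(cv2.findContours(mm,cv2.RETR_EXTERNAL,cv2.CHAIN_APPROX_NONE)[0],key=cv2.contourArea)
hu=cv2.convexHull(c)[:,0].astype(float)
P=onz(a,hu,.075); print(circ(P),circ(P,.032))
# red marks on rotor: slopes; compute rim plane angles
# machine orientation: deck/panel edges by wrist image later
c=np.array([.5238,-.2437])
print(proj(a,[[*c,.114],[*c,.075]]))
w=load('wrist0.png'); print(ray(w,[[320,240]]), proj(w,[[.524,-.244,.114]]))
E
python3 -m inch '[[[1,-3,8,0,0,0,0],[1,-6,16,0,0,0,0],[1,-9,20,0,0,0,0],[1,-9.2,24.5,0,0,0,0],[1,-9.2,24.5,0,0,0,0],[1,-9.2,24.5,0,0,0,0],[1,-9.2,24.5,0,0,0,0]]]'
python3 - <<'E'
from h import *
snap('wrist','wrist1.png');snap('scene','scene1.png')
E
```

```text
(array([ 0.525565  , -0.24376325,  0.03171726]), np.float64(0.00039302256355545)) (array([ 0.5255054 , -0.24379697,  0.032     ]), np.float64(0.0004416024498101669))
[[153.74066215 378.82069628]
 [160.03116324 388.66301609]]
(array([0.55008584, 0.07983639, 0.37407473]), array([[ 1.87173257e-04, -3.00978455e-01, -9.53698930e-01]])) [[291.50253245 486.22263526]]
time_s: 1.02
position: [0.4585, 0.2438, 0.2311]
tool_rot: [[1.0, -0.0, 0.002], [-0.002, -0.0, 1.0], [-0.0, -1.0, -0.0]]
ft_force: [0.5, -1.7, -0.1]
grip_width: 0.0852
```

View pics/wrist1.png

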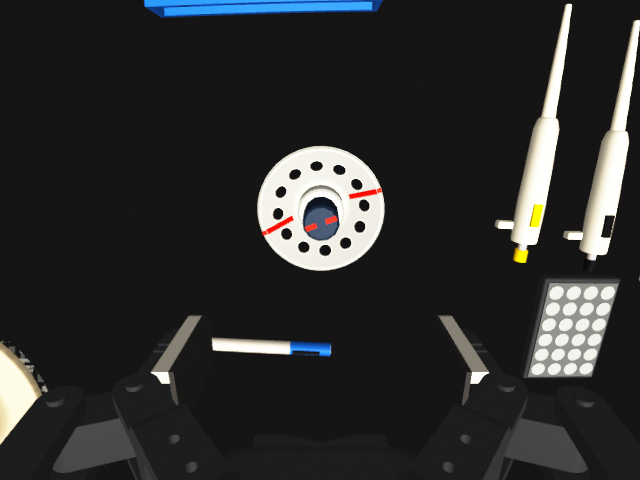

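View pics/scene1.png

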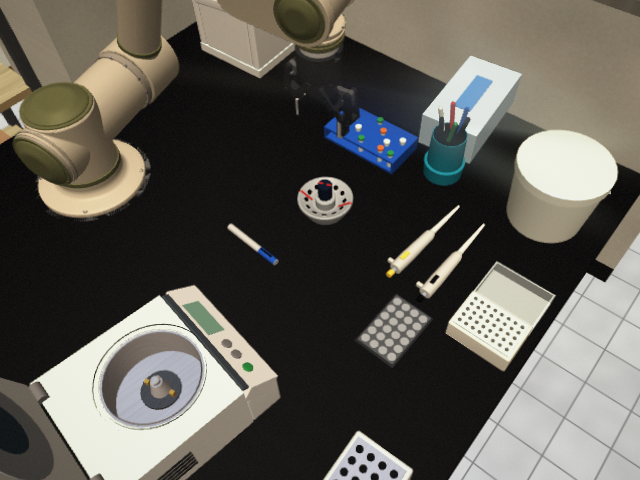

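```bash
python3 - <<'E'
from m import *
a=load('wrist1.png')
f=a['frame'].astype(int);g=f.max(2)
x,y,w,h=245,135,155,150
mm=np.zeros(g.shape,np.uint8); mm[y:y+h,x:x+w]=(g>110)[y:y+h,x:x+w]
c=max(cv2.findContours(mm,cv2.RETR_EXTERNAL,cv2.CHAIN_APPROX_NONE)[0],key=cv2.contourArea)[:,0].astype(float)
P=onz(a,c,.044); print(circ(P),circ(P,.057))
r=(f[:,:,0]>120)&(f[:,:,1]<90)&(f[:,:,2]<90); mm[:]=0; mm[y:y+h,x:x+w]=r[y:y+h,x:x+w]
n,l,st,ce=cv2.connectedComponentsWithStats(mm)
for i in range(1,n): print(st[i],ce[i], onz(a,[ce[i]],.084)[0],onz(a,[ce[i]],.04)[0])
E
```

```text
(array([0.45949873, 0.24625869, 0.05649968]), np.float64(0.00021311201825041155)) (array([0.45949915, 0.24622078, 0.057     ]), np.float64(0.0005037089789800122))
[349 188  33  10 134] [364.94029851 193.08955224] [0.49376669 0.26986244 0.084     ] [0.49905755 0.26170883 0.04      ]
[267 216  26  17 118] [279.38983051 224.48305085] [0.42683827 0.2447016  0.084     ] [0.42198818 0.23273563 0.04      ]
[325 216  13   8  62] [330.87096774 219.53225806] [0.46762508 0.24876044 0.084     ] [0.46895498 0.23740947 0.04      ]
[305 223  12   9  63] [310.20634921 227.19047619] [0.45126673 0.24247949 0.084     ] [0.45011802 0.23017683 0.04      ]
[262 231   5   5  15] [263.66666667 232.8       ] [0.41403499 0.2378236  0.084     ] [0.40724496 0.22481549 0.04      ]
```

```bash
python3 -m inch '[[[1,0.14,0.1,-6,0,0,0],[1,0.14,0.1,-12,0,0,0],[1,0.14,0.1,-16,0,0,0],[1,0.14,0.1,-18.1,0,0,0],[1,0.14,0.1,-18.1,0,0,0],[1,0.14,0.1,-18.1,0,0,0],[1,0.14,0.1,-18.1,0,0,0]]]'
python3 - <<'E'
from h import *
snap('side','side2.png')
E
python3 -m inch '[[[0.2,0,0,0,0,0,0],[0,0,0,0,0,0,0],[-0.3,0,0,0,0,0,0],[-0.6,0,0,0,0,0,0],[-1,0,0,0,0,0,0],[-1,0,0,0,0,0,0],[-1,0,0,0,0,0,0],[-1,0,0,0,0,0,0]]]' 100
python3 - <<'E'
from h import *
snap('side','side3.png')
im=snap('wrist','wrist3.png')
E
```

```text
time_s: 2.0
position: [0.46, 0.246, 0.0514]
tool_rot: [[1.0, 0.002, 0.0], [-0.0, 0.001, 1.0], [0.002, -1.0, 0.001]]
ft_force: [0.4, 0.1, -0.3]
grip_width: 0.0856
time_s: 3.05
position: [0.4593, 0.246, 0.0507]
tool_rot: [[1.0, 0.0, -0.0], [0.0, 0.0, 1.0], [0.0, -1.0, 0.0]]
ft_force: [-2.6, -0.4, 6.2]
grip_width: 0.0275
```

View pics/side3.png

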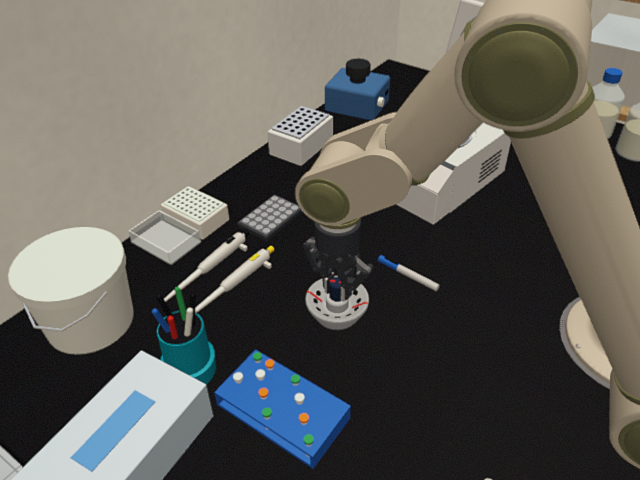

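View pics/wrist3.png

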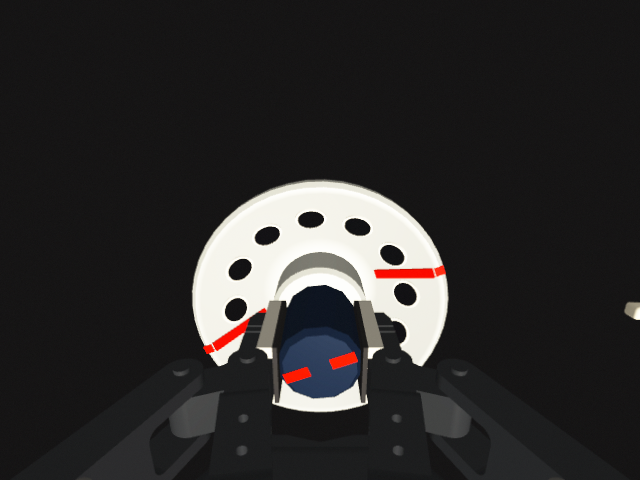

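```bash
python3 -m inch '[[[-1,0,0,2,0,0,0],[-1,0,0,5,0,0,0],[-1,0,0,9,0,0,0],[-1,0,0,13,0,0,0],[-1,0,0,16.5,0,0,0],[-1,0,0,16.5,0,0,0],[-1,0,0,16.5,0,0,0]]]'
python3 - <<'E'
from m import *
snap('wrist','wrist4.png')
a=load('scene1.png');b=snap('side','side4.png')
cv2.imwrite('pics/c5.png',cv2.resize(a['frame'][310:440,80:220,::-1],None,fx=5,fy=5,interpolation=cv2.INTER_CUBIC))
cv2.imwrite('pics/c6.png',cv2.resize(b['frame'][95:165,380:500,::-1],None,fx=6,fy=6,interpolation=cv2.INTER_CUBIC))
E
```

```text
time_s: 4.03
position: [0.4586, 0.2458, 0.2135]
tool_rot: [[1.0, -0.003, 0.0], [-0.0, -0.001, 1.0], [-0.003, -1.0, -0.001]]
ft_force: [0.5, -0.2, -4.1]
grip_width: 0.0278
```

View pics/wrist4.png

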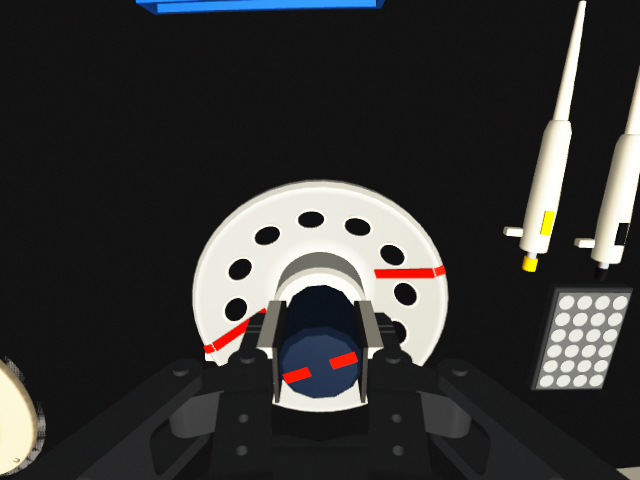

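View pics/c6.png

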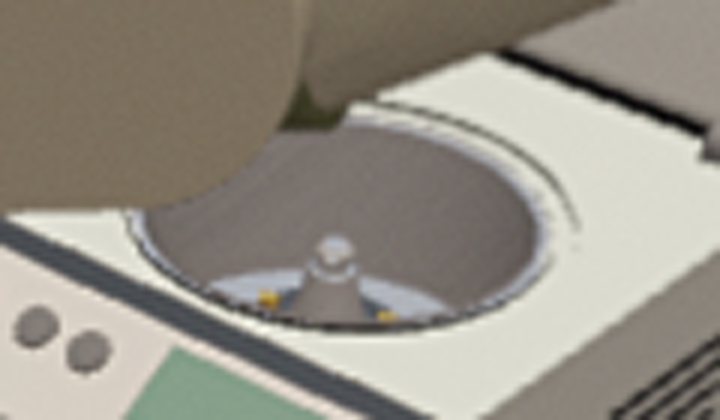

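View pics/c5.png

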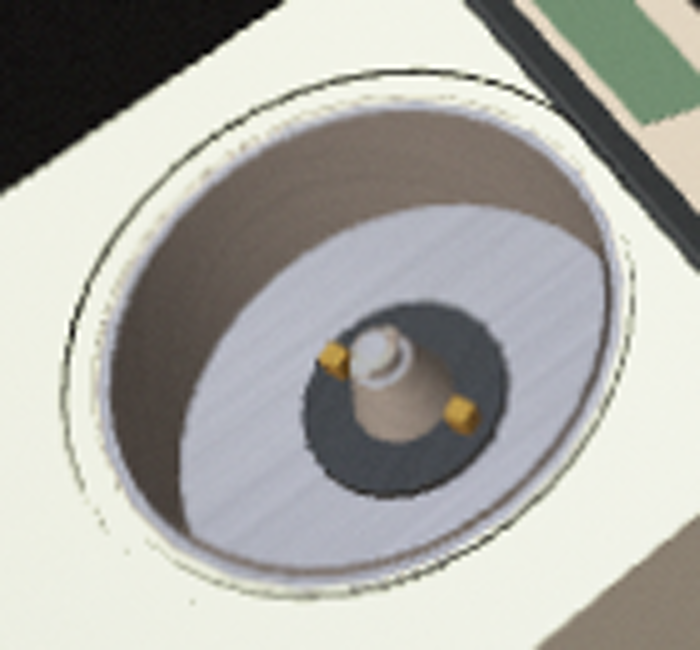

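```bash
python3 - <<'E'
from m import *
a=load('scene1.png');b=load('side4.png')
p=lambda L,s,o:(np.array(L)+.5)/s-.5+np.array(o)
A=p([(104,390),(150,235),(250,140),(385,97),(500,115),(580,185),(615,275),(590,400),(510,490),(420,550),(300,580),(200,550),(130,470)],5,(80,310))
B=p([(130,215),(150,255),(205,300),(300,330),(400,330),(480,310),(540,265),(550,220),(510,165),(440,130),(360,118)],6,(380,95))
for im,q in((a,A),(b,B)):
    P=onz(im,q,.125); print(circ(P),circ(P,.075))
na=p([(377,350)],5,(80,310)); nb=p([(335,245)],6,(380,95))
print(onz(a,na,.114),onz(b,nb,.114))
ca,da=ray(a,na);cb,db=ray(b,nb)
s=np.linalg.lstsq(np.c_[da[0],-db[0]],cb-ca,rcond=None)[0]; print(ca+s[0]*da[0],cb+s[1]*db[0])
# dogs top centers scene (top faces)
d=p([(335,355),(462,410)],5,(80,310)); P=onz(a,d,.084);print(P, np.degrees(np.arctan2(*(P[1]-P[0])[1::-1])))
db_=p([(269,298),(388,316)],6,(380,95)); P=onz(b,db_,.085);print(P, np.degrees(np.arctan2(*(P[0]-P[1])[1::-1])))
# knob top in wrist now
w=load('wrist4.png')
E
```

```text
(array([ 0.52143726, -0.24173917,  0.07615209]), np.float64(0.0007941103879881839)) (array([ 0.52142022, -0.24162704,  0.075     ]), np.float64(0.0012761739525746646))
(array([ 0.52455385, -0.24525998,  0.07893635]), np.float64(0.0010979517629778222)) (array([ 0.52191421, -0.24339734,  0.075     ]), np.float64(0.003428403485634052))
[[ 0.52627564 -0.24334063  0.114     ]] [[ 0.52388924 -0.24363762  0.114     ]]
[ 0.52570102 -0.24320734  0.11289902] [ 0.52418653 -0.24431032  0.11355592]
[[ 0.50150902 -0.24901747  0.084     ]
 [ 0.5466291  -0.23634584  0.084     ]] 15.686991308982202
[[ 0.54616276 -0.23860286  0.085     ]
 [ 0.50246719 -0.25301202  0.085     ]] 18.250620300987016
```

```bash
python3 -m inch '[[[-1,0.3,-2,0,0,0,0],[-1,0.8,-6,0,0,0,-0.5],[-1,1.5,-11,0,0,0,-1],[-1,2.1,-16,0,0,0,-1.5],[-1,2.8,-21,0,0,0,-2],[-1,3.5,-26,0,0,0,-2.5],[-1,4.1,-31,0,0,0,-3],[-1,4.8,-36,0,0,0,-3.5],[-1,5.5,-41,0,0,0,-4],[-1,6,-45,0,0,0,-4.5],[-1,6.4,-48,0,0,0,-4.7],[-1,6.54,-48.97,0,0,0,-4.7],[-1,6.54,-48.97,0,0,0,-4.7],[-1,6.54,-48.97,0,0,0,-4.7],[-1,6.54,-48.97,0,0,0,-4.7]]]'
python3 - <<'E'
from h import *
for n in ['scene','side','wrist']:snap(n,n+'5.png')
print(env.observe()['ft_force'])
E
```

```text
time_s: 6.0
position: [0.5248, -0.2427, 0.2154]
tool_rot: [[0.997, -0.0, 0.081], [-0.081, 0.0, 0.997], [-0.0, -1.0, 0.0]]
ft_force: [0.5, -0.8, -3.2]
grip_width: 0.0277
[-0.52667957 -0.07196691 -3.72479902]
```

View pics/scene5.png

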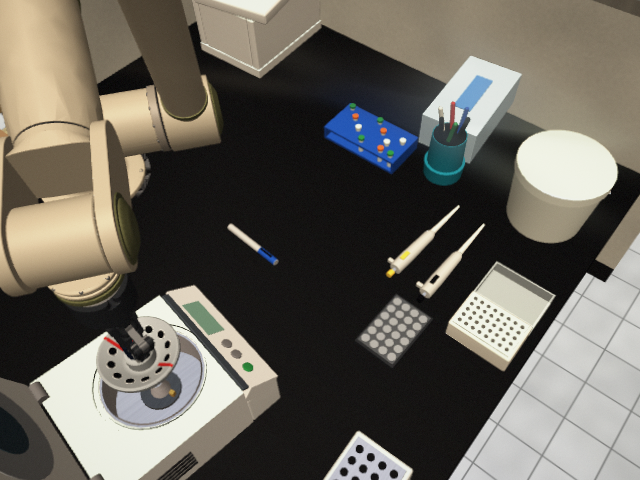

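View pics/side5.png

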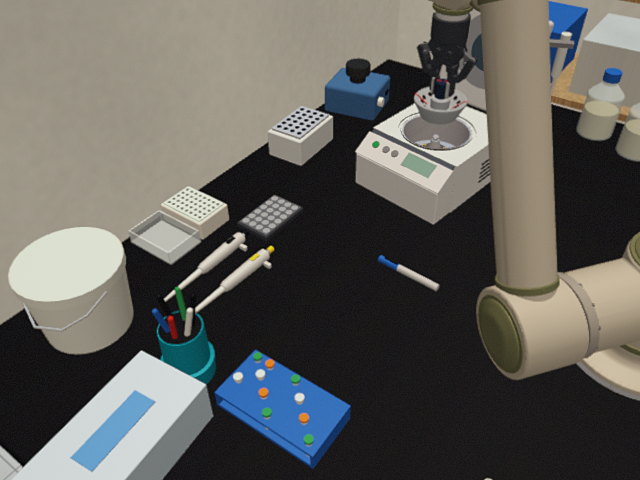

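View pics/wrist5.png

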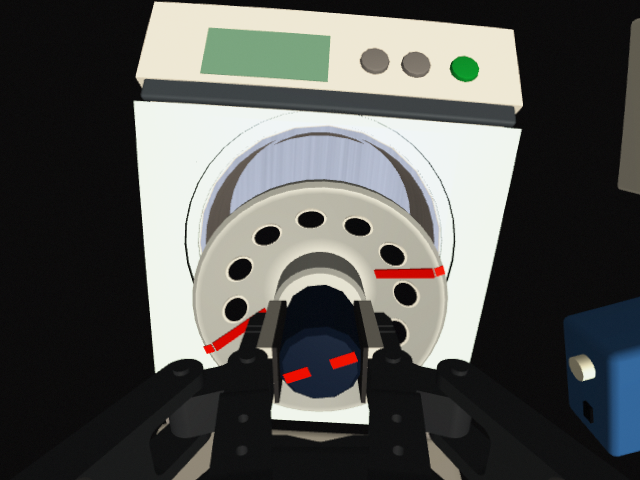

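```bash
python3 - <<'E'
from m import *
from scipy.optimize import least_squares
for n,(x,y,w,h) in (('scene5.png',(90,305,100,100)),('side5.png',(405,75,70,60))):
    a=load(n); cv2.imwrite('pics/z'+n,cv2.resize(a['frame'][y:y+h,x:x+w,::-1],None,fx=6,fy=6,interpolation=cv2.INTER_CUBIC))
E
python3 -m inch '[[[-1,0,0,-2,0,0,0],[-1,0,0,-3.5,0,0,0],[-1,0,0,-4.5,0,0,0],[-1,0,0,-5,0,0,0],[-1,0,0,-5,0,0,0]]]'
```

```text
time_s: 6.78
position: [0.5248, -0.2437, 0.1653]
tool_rot: [[0.997, -0.0, 0.082], [-0.082, 0.0, 0.997], [-0.0, -1.0, 0.0]]
ft_force: [-0.4, 0.2, -3.5]
grip_width: 0.0282
```

View pics/zscene5.png

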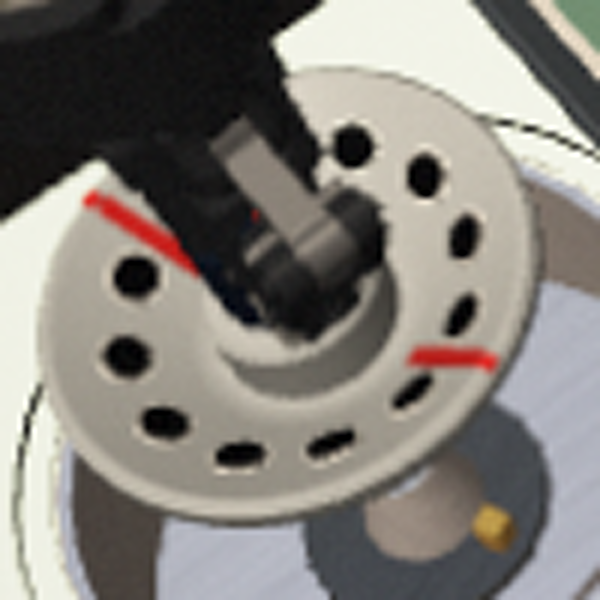

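View pics/zside5.png

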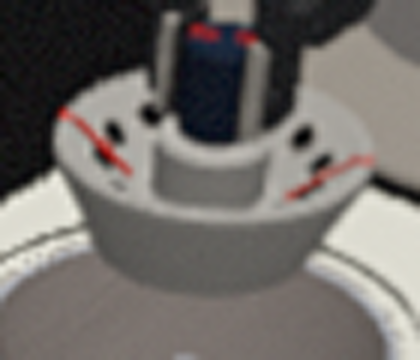

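```bash
python3 - <<'E'
from m import *
p=lambda L,s,o:(np.array(L)+.5)/s-.5+np.array(o)
a=load('scene5.png');b=load('side5.png')
A=p([(40,330),(55,400),(110,475),(190,513),(270,517),(400,475),(490,400),(530,310),(533,230),(505,150),(450,98),(345,67),(65,250)],6,(90,305))
P=onz(a,A,.208);print(circ(P))
P=onz(a,p([(90,200),(490,362)],6,(90,305)),.209);print(P,P.mean(0),np.degrees(np.arctan2(*(P[1]-P[0])[1::-1])))
P=onz(b,p([(62,112),(370,158)],6,(405,75)),.209);print(P,P.mean(0),np.degrees(np.arctan2(*(P[0]-P[1])[1::-1])))
E
```

```text
(array([ 0.52623782, -0.24216267,  0.05643571]), np.float64(0.0006106164049261351))
[[ 0.4717786  -0.2576293   0.209     ]
 [ 0.57697086 -0.22680652  0.209     ]] [ 0.52437473 -0.24221791  0.209     ] 16.331312108402937
[[ 0.57963435 -0.23092269  0.209     ]
 [ 0.47141005 -0.26200642  0.209     ]] [ 0.5255222  -0.24646456  0.209     ] 16.02490110964155
```

```bash
python3 -m inch '[[[-1,0,0,-0.5,0,0,0],[-1,0,0,-1,0,0,0],[-1,0,0,-1.5,0,0,0],[-1,0,0,-2,0,0,0],[-1,0,0,-2,0,0,0]]]'
python3 -m inch '[[[-1,0,0,-0.2,0,0,0],[-1,0,0,-0.4,0,0,0],[-1,0,0,-0.6,0,0,0],[-1,0,0,-0.7,0,0,0],[-1,0,0,-0.7,0,0,0]]]'
```

```text
time_s: 7.4
position: [0.5246, -0.2436, 0.1448]
tool_rot: [[0.997, -0.001, 0.082], [-0.082, 0.001, 0.997], [-0.001, -1.0, 0.0]]
ft_force: [0.2, -0.4, -3.0]
grip_width: 0.028
time_s: 8.02
position: [0.5248, -0.2437, 0.1383]
tool_rot: [[0.997, -0.0, 0.082], [-0.082, 0.0, 0.997], [-0.0, -1.0, 0.0]]
ft_force: [0.7, -0.5, -3.4]
grip_width: 0.0278
```

```bash
python3 -m inch '[[[-1,0,0,-0.1,0,0,0],[-1,0,0,-0.2,0,0,0],[-1,0,0,-0.2,0,0,0]]]'
python3 -m inch '[[[-1,0,0,-0.1,0,0,0],[-1,0,0,-0.2,0,0,0],[-1,0,0,-0.2,0,0,0]]]'
python3 -c "
from h import *
print(env.observe()['ft_force'],env.observe()['wrist_torque'])"
```

```text
time_s: 8.4
position: [0.5248, -0.2437, 0.1362]
tool_rot: [[0.997, -0.0, 0.082], [-0.082, 0.0, 0.997], [-0.0, -1.0, 0.0]]
ft_force: [0.1, 0.1, -3.4]
grip_width: 0.0279
time_s: 8.78
position: [0.5247, -0.2437, 0.1342]
tool_rot: [[0.997, -0.0, 0.082], [-0.082, 0.0, 0.997], [-0.0, -1.0, 0.0]]
ft_force: [0.3, 0.1, -4.4]
grip_width: 0.028
[ 0.26550491  0.0918837  -4.43980262] [-0.02829589  0.02430291  0.04372725]
```

```bash
python3 -m inch '[[[-1,0,0,-0.1,0,0,0],[-1,0,0,-0.2,0,0,0],[-1,0,0,-0.2,0,0,0]]]'
python3 -m inch '[[[-1,0,0,-0.1,0,0,0],[-1,0,0,-0.1,0,0,0]]]'
python3 -m inch '[[[-1,0,0,-0.1,0,0,0],[-1,0,0,-0.1,0,0,0]]]'
```

```text
time_s: 9.15
position: [0.5248, -0.2437, 0.1322]
tool_rot: [[0.997, -0.0, 0.082], [-0.082, 0.0, 0.997], [-0.0, -1.0, 0.0]]
ft_force: [-0.2, -0.7, -3.4]
grip_width: 0.0279
time_s: 9.4
position: [0.5248, -0.2437, 0.1313]
tool_rot: [[0.997, -0.0, 0.082], [-0.082, 0.0, 0.997], [-0.0, -1.0, 0.0]]
ft_force: [-0.1, 0.2, -3.7]
grip_width: 0.0278
time_s: 9.65
position: [0.5248, -0.2437, 0.1304]
tool_rot: [[0.997, 0.0, 0.082], [-0.082, -0.0, 0.997], [0.0, -1.0, 0.0]]
ft_force: [-0.0, -0.0, -2.6]
grip_width: 0.0278
```

```bash
for i in 1 2; do python3 -m inch '[[[-1,0,0,-0.1,0,0,0],[-1,0,0,-0.1,0,0,0]]]' | grep -v rot; done
python3 -m inch '[[[-1,0,0,-0.1,0,0,0],[-1,0,0,-0.1,0,0,0]]]'
```

```text
time_s: 9.9
position: [0.5249, -0.2437, 0.1295]
ft_force: [0.8, 0.6, -0.7]
grip_width: 0.0277
time_s: 10.15
position: [0.5248, -0.2436, 0.1281]
ft_force: [1.5, 0.6, -2.9]
grip_width: 0.028
time_s: 10.4
position: [0.5247, -0.2436, 0.127]
tool_rot: [[0.997, -0.0, 0.082], [-0.082, 0.0, 0.997], [-0.0, -1.0, 0.0]]
ft_force: [0.8, 0.0, -3.5]
grip_width: 0.0278
```

```bash
python3 - <<'E'
from h import *
for n,(x,y,w,h) in (('scene',(85,305,130,110)),('side',(385,80,110,80))):
    a=snap(n,n+'6.png'); cv2.imwrite('pics/z'+n+'6.png',cv2.resize(a['frame'][y:y+h,x:x+w,::-1],None,fx=6,fy=6,interpolation=cv2.INTER_CUBIC))
snap('wrist','wrist6.png')
E
```

```text
(no output)
```

View pics/zscene6.png

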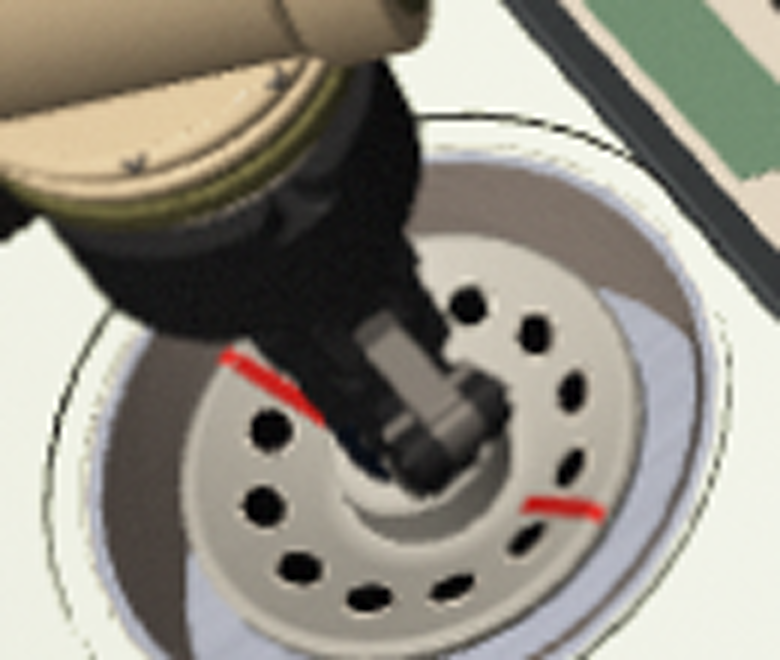

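View pics/zside6.png

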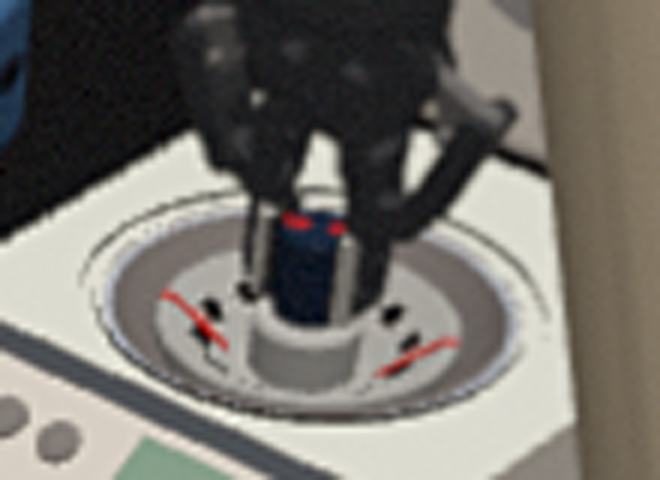

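View pics/wrist6.png

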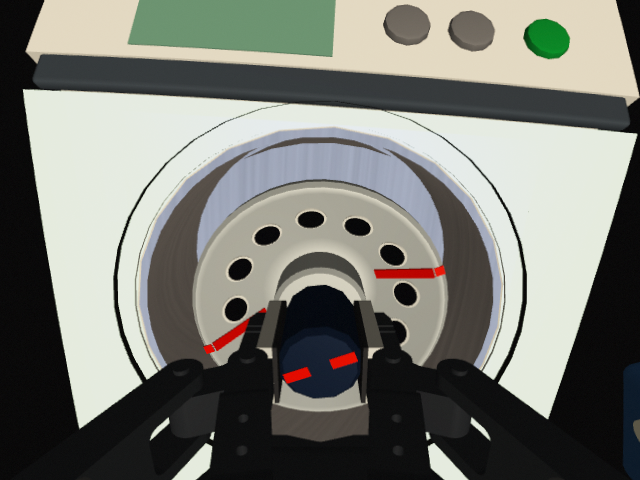

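```bash
for i in 1; do python3 -m inch '[[[-1,0,0,-0.05,0,0,0],[-1,0,0,-0.05,0,0,0]]]' | grep -v rot; done
python3 -m inch '[[[-1,0,0,-0.05,0,0,0],[-1,0,0,-0.05,0,0,0]]]'
```

```text
time_s: 10.8
position: [0.5247, -0.2437, 0.1269]
ft_force: [0.4, 1.2, -1.6]
grip_width: 0.0277
time_s: 11.05
position: [0.5248, -0.2437, 0.1263]
tool_rot: [[0.997, 0.0, 0.082], [-0.082, 0.0, 0.997], [0.0, -1.0, 0.0]]
ft_force: [0.7, 0.5, -3.1]
grip_width: 0.0279
```

```bash
for i in 1; do python3 -m inch '[[[-1,0,0,-0.05,0,0,0],[-1,0,0,-0.05,0,0,0]]]' | grep -v rot; done
python3 -m inch '[[[-1,0,0,-0.05,0,0,0],[-1,0,0,-0.05,0,0,0]]]'
```

```text
time_s: 11.3
position: [0.5248, -0.2437, 0.1258]
ft_force: [0.6, 0.7, -2.0]
grip_width: 0.028
time_s: 11.55
position: [0.5248, -0.2437, 0.1257]
tool_rot: [[0.997, 0.0, 0.082], [-0.082, -0.0, 0.997], [0.0, -1.0, -0.0]]
ft_force: [-1.8, 0.8, 4.3]
grip_width: 0.0277
```

```bash
python3 -m inch '[[[-1,0,0,-0.05,0,0,0],[-1,0,0,-0.05,0,0,0]]]' | grep -v rot
python3 - <<'E'
from h import *
print(env.observe()['ft_force'],env.observe()['position'],env.observe()['wrist_torque'])
E
```

```text
time_s: 11.8
position: [0.5249, -0.2437, 0.1257]
ft_force: [-2.3, 1.6, 8.1]
grip_width: 0.028
[-2.34158217  1.63495731  8.07874579] [ 0.52485465 -0.24373043  0.12568711] [ 0.429975    0.50792501 -0.05710777]
```

```bash
python3 -m inch '[[[-1,0,0,-0.05,0,0,0],[-1,0,0,-0.1,0,0,0],[-1,0,0,-0.1,0,0,0]]]' | grep -v rot
python3 -m inch '[[[-1,0,0,-0.05,0,0,0],[-1,0,0,-0.1,0,0,0],[-1,0,0,-0.1,0,0,0]]]'
```

```text
time_s: 12.18
position: [0.5249, -0.2438, 0.1256]
ft_force: [-3.9, 3.7, 15.7]
grip_width: 0.0281
time_s: 12.55
position: [0.5249, -0.2438, 0.1256]
tool_rot: [[0.997, 0.002, 0.082], [-0.082, -0.002, 0.997], [0.002, -1.0, -0.002]]
ft_force: [-6.3, 4.8, 21.9]
grip_width: 0.0278
```

```bash
python3 -m inch '[[[-1,0,0,0.1,0,0,0],[-1,0,0,0.2,0,0,0],[-1,0,0,0.2,0,0,0]]]'
python3 - <<'E'
from h import *
a=snap('wrist','wrist7.png'); print(np.abs(a['frame'][240:420,200:440].astype(int)-load('wrist6.png')['frame'][240:420,200:440]).mean())
E
```

```text
time_s: 12.92
position: [0.5249, -0.2438, 0.1257]
tool_rot: [[0.997, 0.001, 0.082], [-0.082, -0.001, 0.997], [0.001, -1.0, -0.001]]
ft_force: [-2.6, 2.6, 8.2]
grip_width: 0.0274
1.3606635802469136
```

View pics/wrist7.png

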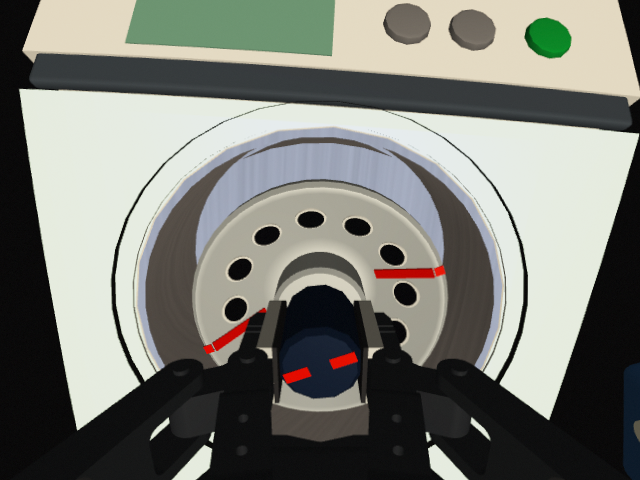

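```bash
python3 -m inch '[[[-1,0,0,0.1,0,0,0],[-1,0,0,0.1,0,0,0],[-0.4,0,0,0.1,0,0,0],[0,0,0,0.1,0,0,0],[0.4,0,0,0.1,0,0,0],[0.4,0,0,0.1,0,0,0],[0.4,0,0,0.1,0,0,0]]]'
python3 - <<'E'
from h import *
snap('wrist','wrist8.png')
E
```

```text
time_s: 13.85
position: [0.5248, -0.2437, 0.1258]
tool_rot: [[0.997, -0.0, 0.082], [-0.082, -0.0, 0.997], [-0.0, -1.0, -0.0]]
ft_force: [-0.3, -1.4, -0.0]
grip_width: 0.0599
```

View pics/wrist8.png

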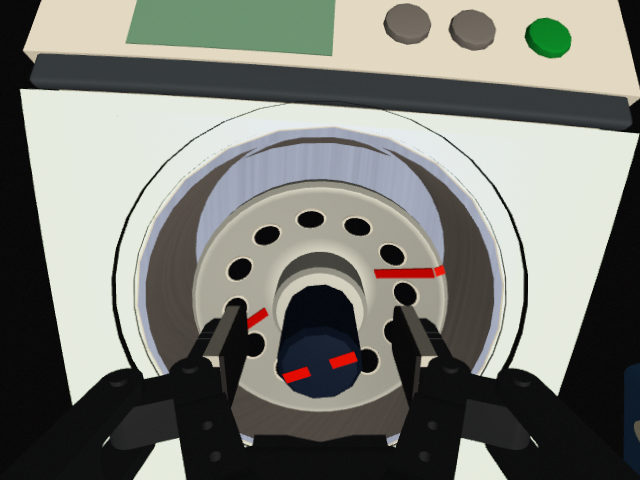

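```bash
python3 -m inch '[[[0.4,0,0,1,0,0,0],[0.4,0,0,3,0,0,0],[0.4,0,0,6,0,0,0],[0.4,0,0,10,0,0,0],[0.4,0,0,12,0,0,0],[0.4,0,0,12,0,0,0],[0.4,0,0,12,0,0,0]]]'
python3 - <<'E'
from h import *
for n,(x,y,w,h) in (('scene',(85,305,130,110)),('side',(385,80,110,80))):
    a=snap(n,n+'9.png'); cv2.imwrite('pics/z'+n+'9.png',cv2.resize(a['frame'][y:y+h,x:x+w,::-1],None,fx=6,fy=6,interpolation=cv2.INTER_CUBIC))
snap('wrist','wrist9.png')
E
```

```text
time_s: 14.78
position: [0.5244, -0.2435, 0.245]
tool_rot: [[0.997, -0.001, 0.082], [-0.082, 0.001, 0.997], [-0.001, -1.0, 0.001]]
ft_force: [-0.1, -0.5, -0.1]
grip_width: 0.0597
```

View pics/wrist9.png

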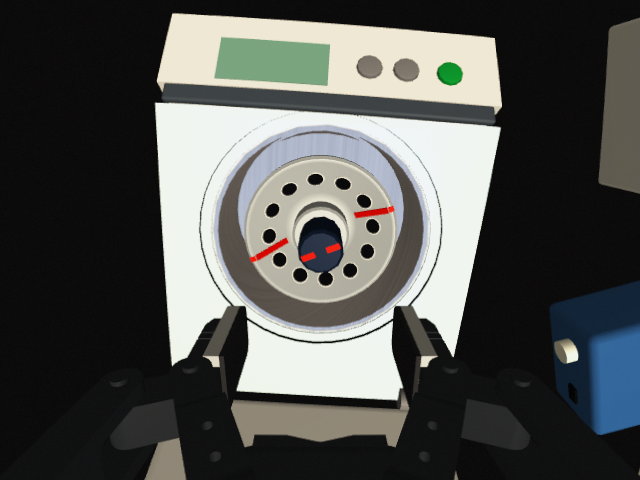

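View pics/zside9.png

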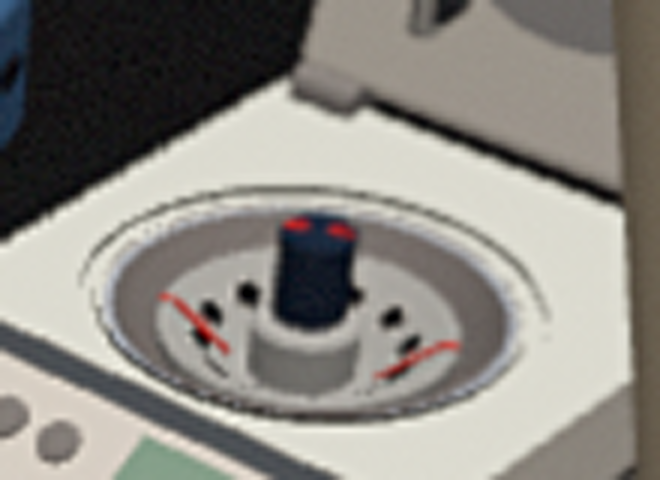

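View pics/zscene9.png

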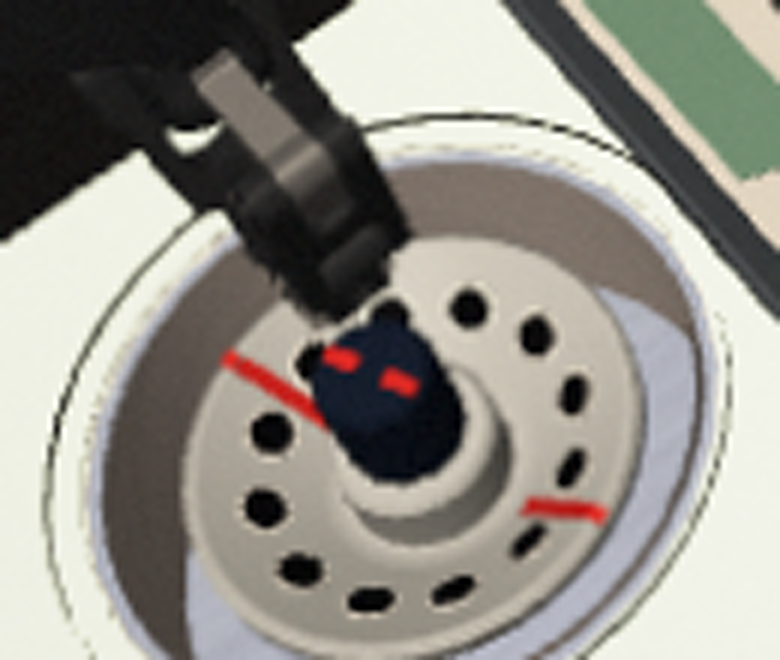

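```bash
python3 - <<'E'
from m import *
a=load('wrist9.png')
f=a['frame'].astype(int)
x,y,w,h=235,145,175,165
r=(f[:,:,0]>120)&(f[:,:,1]<90)&(f[:,:,2]<90); mm=np.zeros(r.shape,np.uint8); mm[y:y+h,x:x+w]=r[y:y+h,x:x+w]
n,l,st,ce=cv2.connectedComponentsWithStats(mm)
K=[]
for i in range(1,n):
    print(st[i],ce[i],onz(a,[ce[i]],.159)[0])
# rim mark outer ends: expected separation (from wrist1 at z=.044): compare scale
w1=load('wrist1.png')
def ends(im,z,box):
    f=im['frame'].astype(int);x,y,w,h=box
    r=(f[:,:,0]>120)&(f[:,:,1]<90)&(f[:,:,2]<90); ys,xs=np.nonzero(r[y:y+h,x:x+w]); xs+=x;ys+=y
    L=[[xs.min(),ys[xs==xs.min()].mean()],[xs.max(),ys[xs==xs.max()].mean()]]
    P=onz(im,L,z); return L,np.linalg.norm(P[0]-P[1]),P.mean(0)
print(ends(w1,.044,(245,135,155,150)))
for z in(.115,.119,.1246): print(z,ends(a,z,(x,y,w,h)))
E
```

```text
[354 206  40  12 229] [373.22707424 212.01746725] [ 0.55974919 -0.2204658   0.159     ]
[249 238  39  25 224] [268.83035714 250.03125   ] [ 0.49230416 -0.2400559   0.159     ]
[325 243  16  11 100] [332.67 247.8 ] [ 0.53309611 -0.24178965  0.159     ]
[301 252  15  10  96] [308.09375    256.54166667] [ 0.5169458  -0.24645063  0.159     ]
([[np.int64(262), np.float64(233.0)], [np.int64(381), np.float64(190.0)]], np.float64(0.11333220061490364), array([0.45946422, 0.24551397, 0.044     ]))
0.115 ([[np.int64(249), np.float64(258.0)], [np.int64(393), np.float64(209.0)]], np.float64(0.11495090503233338), array([ 0.52428931, -0.24500895,  0.115     ]))
0.119 ([[np.int64(249), np.float64(258.0)], [np.int64(393), np.float64(209.0)]], np.float64(0.11326704663506265), array([ 0.5243945 , -0.24382411,  0.119     ]))
0.1246 ([[np.int64(249), np.float64(258.0)], [np.int64(393), np.float64(209.0)]], np.float64(0.11090964487888358), array([ 0.52454178, -0.24216533,  0.1246    ]))
```

```bash
python3 -c "
from rig import env
env.close_job()"
```

```text
the job is handed in; nothing more can be done
```

I put the rotor on the spindle, pressed it down to the flange, released it and handed the job in at about 15 s. I gripped the knob at 100 N and carried the rotor level. I turned it −4.7° on the way, so its slots matched the dog line seen in the images at about 16°, and it went over the dogs without resting on them.

**Final checks:**
- **Hard stop:** the tool stopped at z = 0.1256 m. It was 0.0507 m when I gripped the rotor on the bench, so the underside is at about 75 mm, which is home. It did not move further as the reading rose to 22 N, or about 26 N on the spindle with the rotor's weight.
- **Slip:** the wrist pictures from grasp to seating show no sign of the knob moving in the grip.
- **After letting go:** the wrist camera put the rim at its home height of 0.119 m. The measured rim-mark span was 113.27 mm against 113.33 mm before. The knob centre was at (0.525, −0.244), within 1 mm of the spindle position I had estimated.
- **Other objects:** I did not measure the other bench objects at the end. The scene picture taken over the machine before lowering shows them where they started. The rest of the work was inside the bowl.

**Weak or disagreeing checks:**
- **Spring balls:** I did not see their 7 N peak. There was only a 3 N change at about the right height, probably because readings come only at the end of each move.
- **Spindle position:** the camera estimates differed by 2 to 4 mm, so I used a mean.
- **Sideways force:** while pressing I read up to about 8 N sideways, which dropped to near zero on release.

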